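Break down a weighted stack of harmonica parts into its nests

TASK

Take the stack of harmonica parts apart from the top down, putting each thing away before you lift the next: first seat the brass weight upright in the red dish, then lay the pale maple comb in the white nest, then the black comb in the yellow nest and last the zinc plate in the blue nest, each lying flat and lengthwise inside its nest, let go. Do not shift or knock over the dropper bottle or the tin of brass reeds.

Things in the scene. Friction and masses are not known exactly. Their poses are not given: they have to be found in the camera images.
- brass_weight: Turned brass hold-down weight, 45 mm high, 0.25 kg, on top of the stack; origin: centre of its flat underside, z up. Conical foot: radius 11 mm at the underside, 22.5 mm at 14 mm height; round grip knob of radius 15 mm from 29 to 45 mm height. Stands near the middle of the maple comb.
- maple_comb: Pale maple harmonica comb with ten dark slots, 26 (x) x 120 (y) x 12 (z) mm, about 50 g; origin: centre of its underside, length along its y. Lies second from the top, across the black comb.
- black_comb: Black moulded comb, 25 (x) x 152 (y) x 13.5 (z) mm, about 45 g; origin: centre of its underside, length along its y. Lies third from the top, across the zinc plate and under the maple comb. The only black comb on the open desk.
- zinc_plate: Grey die-cast zinc reed plate, 19 (x) x 190 (y) x 5.2 (z) mm, about 60 g; origin: centre of its underside, length along its y. Bottom of the stack; lies on two low wooden bearers (tops 14 mm above the desk, 60 mm either side of its middle), between which its middle is free down to a 5 mm base board.
- dish: Fixed red dish on a dark steel disc of 64 mm diameter; origin: centre of its underside, on the desk. Its conical hollow, open at the top (21 mm height, mouth radius about 27 mm), matches the weight's foot and centres it; the seated weight's underside rests on its floor 5 to 7 mm above the desk.
- nest_white: White saddles on a dark base plate, the shortest nest. Fixed nest for the maple comb, about 52 x 154 mm, long along its y; origin: centre of underside, on the desk. Part lies on two saddles (tops 13 mm above the desk, 26 mm long, centred 38 mm either side of the middle); free for fingers between them down to the 5 mm base plate. Flared lips up to 10 mm above the saddle tops leave 4 mm each side, 6 mm each end.
- nest_yellow: Yellow saddles on a dark base plate, the middle length. Fixed nest for the black comb, about 52 x 186 mm, long along its y; origin: centre of underside, on the desk. Part lies on two saddles (tops 13 mm above the desk, 26 mm long, centred 54 mm either side of the middle); free for fingers between them down to the 5 mm base plate. Flared lips up to 10 mm above the saddle tops leave 4 mm each side, 6 mm each end.
- nest_blue: Blue saddles on a dark base plate, the longest and narrowest nest. Fixed nest for the zinc plate, about 46 x 224 mm, long along its y; origin: centre of underside, on the desk. Part lies on two saddles (tops 13 mm above the desk, 26 mm long, centred 73 mm either side of the middle); free for fingers between them down to the 5 mm base plate. Flared lips up to 10 mm above the saddle tops leave 4 mm each side, 6 mm each end.
- dropper: Bystander, loose: white dropper bottle with pointed tip, 25 mm diameter, 84 mm high, standing; origin: centre of its underside. Leave it alone.
- tin_brass: Bystander, loose: shallow round tin full of brass reeds, 89 mm diameter, 17 mm high; origin: centre of its underside. Leave it alone.

How it is judged:
By the outcome, as a careful person would: the job done as asked, in the order asked, and still so for the second after the job is handed in, with the robot touching nothing.
It also fails if it takes over 125 s, if anything falls off the work surface, if the arm or the gripper's body presses on something with over 40 N, if the wrist force passes 120 N, or if a joint passes its speed limit or range.

ROBOT

A 6-joint arm with a two-finger parallel gripper is mounted at the origin on a cart in front of the work surface, level with it; the furniture and walls round the work are solid. World frame = base frame: x ahead of the robot, y to its left, z up, the work surface at z = 0. Lengths are in m, angles in rad, forces in N, time in s.
With the tool pointing down it reaches from about 0.325 to 0.775 m from the base axis. Payload 9.3 kg.
Tool frame: the origin (TCP) lies at the very end of the fingers, on their centre line; the grasp point (between the pads) lies 19 mm behind it; y points along the fingers, x is the direction in which the jaws open and shut, and the axes are right-handed (so a half turn about y gives the same grasp; the last joint's range is limited). The gripper opens to 85 mm and grips with 20 to 120 N. Pads are 22 mm wide; open, the fingers measure 114 mm over their backs; the gripper's body (76 mm by 85 mm) begins 54 mm behind the grasp point. The pads swing forward as they close: fully open they stand 13 mm farther back than shut.
Start: joints at [-1.427, 0.259, 0.021, 1.334, 0, 1.418], TCP at [0.161, -0.526, 0.231] pointing down, gripper open.
Joint ranges: [-3.04, 3.04], [-0.91, 1.82], [-1.04, 1.36], [-1.92, 1.95], [-1.52, 1.45], [-3.14, 3.14]. Speed limits (rad/s): [2.22, 2.22, 2.79, 3.14, 3.14, 3.14].

INTERFACE

Orientations are given as a unit quaternion [x, y, z, w].
In Python, from cell import status, vision, hand_in gives the robot as it stands.
- The arm moves only by the tool step_arm, never from a script. Its argument "steps" is a list of rows, each a list of 3 entries, a list of its own where there are three numbers: the gripper command: -1 is fully open, 1 is shut, values between are in proportion, then the shift along the tool's x, y, z each as a share of 0.3 m, from -1 to 1, then the turn about the tool's y as a share of pi/2 rad, from -1 to 1. In form: [[fingers, [dx, dy, dz], twist], ...]. A call has 1 to 20 rows; each row is the pose to reach, as a shift and turn from the pose commanded when the call began, along the tool's axes at that moment; what a row does not reach only later rows make up. A row lasts 1/10 s, in which the tool goes at most 50 mm and 8.59 degrees, less where a joint would pass 70% of its speed; a pose out of reach is approached as far as the arm can. A call with a number of a shift or a turn outside -1 to 1 is refused whole. A call with a gripper value outside its range is refused whole. The fingers move at their own pace and stop on an object; "squeeze" is the grip in N (left out, the last holds). Time passes only in rows, so rows that repeat a pose let the fingers close. It gives the time, the measured TCP pose, the force and the opening at its end, in the units of the state.
- status.get_obs(): the state, without advancing time (a new reading comes with each control period).
- vision.read_camera(name): name is "side" or "top"; returns (picture, depth): 480x640x3 uint8, blue, green, red; 480x640 float32, m along the optical axis (not along the pixel's ray), 0 where there is no reading.
- vision.camera_model(name): a dict with "fx", "fy", "cx", "cy" (pixels), "distortion" ([k1, k2, p1, p2, k3] as OpenCV has them; the pictures are not rectified), "origin" and "rotation" of the camera in the world. Camera axes: x right, y down, z forward; pixel columns grow to the right and rows downward; lengths in m; the calibration is good to about 2 mm. A picture is of the moment at which its call begins. camera_model takes no time and is no camera call.
- hand_in(): hands the job in, once; it reports no verdict.
The state is a dict: "t": time; "joints": joint angles; "joint_velocities": joint speeds; "joint_efforts": joint torques, N m; "tcp_pos": TCP position; "tcp_rot": TCP orientation; "ft_force": force on the tool from outside, world axes, zero at the start; "torque": the same for the moment, N m; "finger_gap": finger opening in m.
Only numpy, scipy, OpenCV 4.12 (cv2) and the standard library are available. Lean on these libraries where they do the work, as an engineer would, in place of code of your own. Each camera call takes 0.05 s, during which the arm holds its last target. There are 200 camera calls.

## Working session

There is one attempt and no reset: what is moved stays moved. The work goes in short steps, Python scripts to look and compute and a tool call to move; the robot and the scene stay as the last step left them, time stands still between calls to the robot, and variables do not carry over. Pictures are saved under pics/ and viewed, about 12 in all and at most 16, crops included, and the job is handed in when it is done.

Besides the shell and the picture viewer there is one more tool, called after "Emit:" by a JSON object that holds its "api" and its "payload", one argument or row to a line. step_arm: Moves the arm, as the interface text tells. Its arguments: {"type":"object","properties":{"steps":{"type":"array","items":{"type":"array"}},"squeeze":{"type":"number"}},"required":["steps"]}

```bash
ls; mkdir -p pics; python3 - <<'E'
from cell import status, vision
import cv2
print(status.get_obs())
for n in("top","side"):
    p,d=vision.read_camera(n); cv2.imwrite(f"pics/{n}0.png",p)
    import numpy as np; np.savez(f"pics/{n}0.npz",p=p,d=d)
    print(vision.camera_model(n))
E
```

```text
pics
{'t': 0.0, 'joints': array([-1.42657281e+00,  2.59199708e-01,  2.07978855e-02,  1.33368222e+00,
        7.06533864e-06,  1.41823025e+00]), 'joint_velocities': array([-0.00101194, -0.00082775, -0.00025282,  0.00060709, -0.0003769 ,
        0.00127451]), 'joint_efforts': array([-7.16889226e-04, -5.55641270e+01,  3.44531894e+01,  1.36250097e-02,
       -1.03539887e-04, -1.25559740e-05]), 'tcp_pos': array([ 0.16082659, -0.52569335,  0.23067629]), 'tcp_rot': array([-0.56810508,  0.42089818, -0.42026057,  0.56875513]), 'ft_force': array([-1.06592738, -0.56064706,  0.25771788]), 'torque': array([ 0.0358143 , -0.02045647, -0.02184837]), 'finger_gap': 0.08522390553011268}
{'fx': 514.0498707189397, 'fy': 514.0498707189397, 'cx': 319.3193887000992, 'cy': 237.91293581449045, 'distortion': array([0.02278884, 0.        , 0.        , 0.        , 0.        ]), 'origin': array([ 0.3841803 , -0.0191842 ,  1.47866564]), 'rotation': array([ 0.71361691, -0.69865056,  0.04206685, -0.02947353])}
{'fx': 481.2846995254556, 'fy': 481.2846995254556, 'cx': 316.4904876662446, 'cy': 230.676075441463, 'distortion': array([0.04572167, 0.        , 0.        , 0.        , 0.        ]), 'origin': array([0.45018932, 0.79012246, 0.71129948]), 'rotation': array([-0.02740877,  0.89767489, -0.43901804,  0.02630053])}
```

View pics/top0.png

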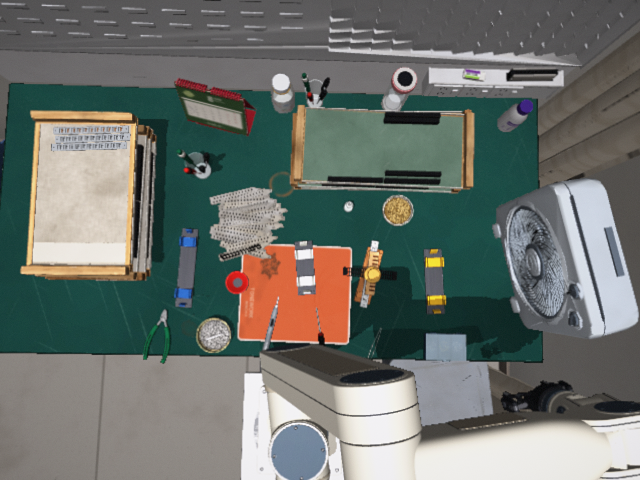

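View pics/side0.png

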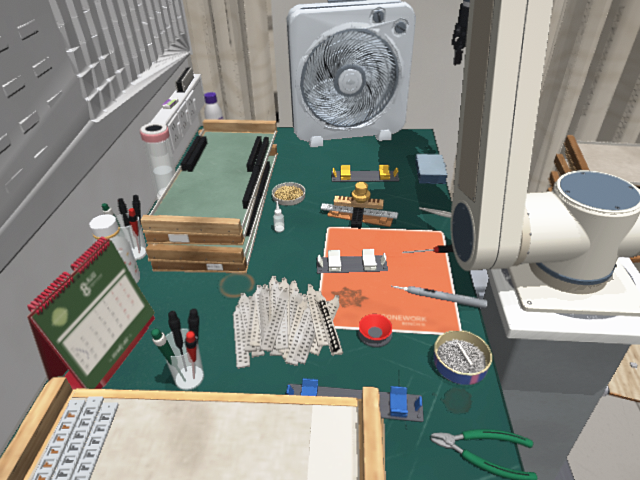

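```bash
cat > h.py <<'E'
import numpy as np, cv2
from scipy.spatial.transform import Rotation as R
from cell import status, vision
def ray(n,uv):
    m=vision.camera_model(n); K=np.array([[m['fx'],0,m['cx']],[0,m['fy'],m['cy']],[0,0,1]])
    u=cv2.undistortPoints(np.float64(uv).reshape(-1,1,2),K,m['distortion']).reshape(-1,2)
    return m['origin'],R.from_quat(m['rotation']).apply(np.c_[u,np.ones(len(u))])
def plane(n,uv,z):
    o,d=ray(n,uv); return o+d*((z-o[2])/d[:,2])[:,None]
def proj(n,P):
    m=vision.camera_model(n); K=np.array([[m['fx'],0,m['cx']],[0,m['fy'],m['cy']],[0,0,1]])
    Q=R.from_quat(m['rotation']).inv().apply(np.atleast_2d(P)-m['origin'])
    return cv2.projectPoints(Q,np.zeros(3),np.zeros(3),K,m['distortion'])[0].reshape(-1,2)
def go(x,y,z,yaw):
    "print shares for TCP to x,y,z with tool x axis at yaw (deg, world), tool down"
    s=status.get_obs(); r=R.from_quat(s['tcp_rot']); M=r.as_matrix()
    sh=r.inv().apply(np.array([x,y,z])-s['tcp_pos'])/0.3
    cur=np.degrees(np.arctan2(M[1,0],M[0,0])); d=(yaw-cur+90)%180-90
    # tool y is down: turn about tool y by a => world yaw changes by -a
    print('pos',s['tcp_pos'].round(4),'yaw',cur.round(2),'yaxis',M[:,1].round(3),'j6',s['joints'][5].round(2),'t',s['t'])
    print('shift',sh.round(4),'twist',round(-d/90,4),'dyaw',round(d,2))
E
python3 - <<'E'
from h import *
T=np.load('pics/top0.npz');S=np.load('pics/side0.npz')
a=cv2.resize(T['p'][230:320,325:455],None,fx=6,fy=6,interpolation=cv2.INTER_CUBIC)
cv2.imwrite('pics/c1.png',a)
b=cv2.resize(S['p'][150:240,300:420],None,fx=6,fy=6,interpolation=cv2.INTER_CUBIC)
cv2.imwrite('pics/c2.png',b)
go(.5,0,.3,0)
# nests by colour
hsv=cv2.cvtColor(T['p'],cv2.COLOR_BGR2HSV)
for name,lo,hi,box in [('blue',(105,120,60),(130,255,255),(165,220,210,315)),('yellow',(22,150,120),(32,255,255),(415,240,455,320)),('white',(0,0,200),(180,40,255),(290,235,320,300)),('red',(0,200,80),(5,255,255),(222,268,252,296))]:
    x0,y0,x1,y1=box; m=np.zeros(hsv.shape[:2],np.uint8); m[y0:y1,x0:x1]=cv2.inRange(hsv,lo,hi)[y0:y1,x0:x1]
    n,l,st,c=cv2.connectedComponentsWithStats(m)
    for i in range(1,n):
        if st[i,4]>15: print(name,st[i],c[i].round(1),plane('top',c[i],.018).round(4))
E
```

```text
pos [ 0.1608 -0.5257  0.2307] yaw -72.99 yaxis [-0.     0.001 -1.   ] j6 1.42 t 0.1
shift [-1.3454 -0.2291  1.5937] twist -0.8111 dyaw 72.99
blue [186 229   6   4  22] [188.7 230.4] [[0.546  0.3279 0.018 ]]
blue [179 237  17  10 159] [187.3 241.5] [[0.5144 0.3305 0.018 ]]
blue [174 288  18  11 159] [182.6 292.9] [[0.3693 0.3367 0.018 ]]
blue [179 303   6   4  20] [182.  304.6] [[0.3367 0.3371 0.018 ]]
yellow [431 249   7   3  16] [434.  250.2] [[ 0.5048 -0.3722  0.018 ]]
yellow [425 257  16  10 135] [432.5 262. ] [[ 0.471 -0.368  0.018]]
yellow [427 295  15   6  56] [433.8 297.3] [[ 0.371  -0.3712  0.018 ]]
white [298 249  15  11 135] [304.9 253.8] [[ 0.4864 -0.0036  0.018 ]]
white [300 276  15  10 138] [306.9 280.6] [[ 0.4105 -0.011   0.018 ]]
red [226 271  22  22 265] [236.4 281.8] [[0.4031 0.1878 0.018 ]]
```

View pics/c1.png

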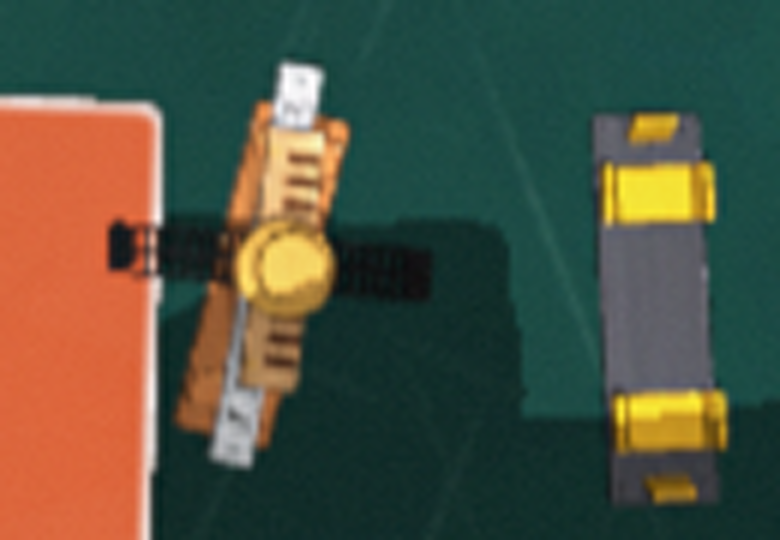

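View pics/c2.png

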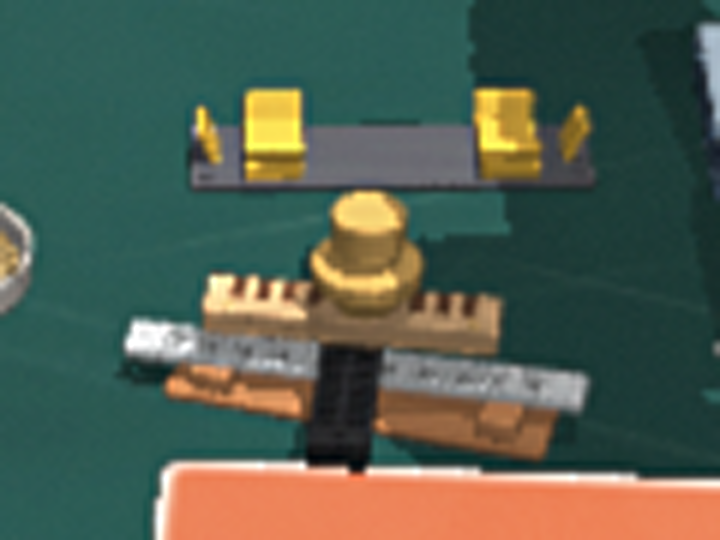

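```bash
python3 - <<'E'
from h import *
T=np.load('pics/top0.npz');S=np.load('pics/side0.npz')
c=lambda a:(325+a[0]/6,230+a[1]/6)
print('knob',plane('top',c((293,262)),.0897),'ring',plane('top',c((286,268)),.0587))
print('side knob',plane('side',(300+369/6,150+212/6),.0897))
d=T['d']; print('depth knob',d[273:275,372:376].round(4)); print('dish px depth',d[282,225:250].round(3))
p=plane('top',[c((299,130)),c((269.5,387))],.0447); print('maple',p,p.mean(0),np.degrees(np.arctan2(*(p[0]-p[1])[1::-1])))
print('dish',plane('top',(236.8,282),.021), 'dropper',plane('top',(348.5,207),.084),'tin',plane('top',(398,210),.017))
for n,box,z in(('top',(220,264,256,300),.021),('side',(350,305,400,350),.021)):
    im=(T if n=='top' else S)['p']; hsv=cv2.cvtColor(im,cv2.COLOR_BGR2HSV)
    m=((hsv[...,0]<4)|(hsv[...,0]>174))&(hsv[...,1]>170); b=np.zeros(m.shape,np.uint8); x0,y0,x1,y1=box; b[y0:y1,x0:x1]=m[y0:y1,x0:x1]
    cs,_=cv2.findContours(b,0,2); k=max(cs,key=cv2.contourArea); e=cv2.fitEllipse(k); print(n,cv2.boundingRect(k),e,plane(n,e[0],z))
go(0.43,-0.18,0.2,90)
E
```

```text
knob [[ 0.43171161 -0.19176044  0.0897    ]] ring [[ 0.42994858 -0.19241115  0.0587    ]]
side knob [[ 0.42786151 -0.1879545   0.0897    ]]
depth knob [[1.3882 1.3856 1.3961 1.3865]
 [1.3933 1.386  1.3946 1.3925]]
dish px depth [1.472 1.449 1.447 1.456 1.452 1.459 1.46  1.453 1.466 1.465 1.461 1.462
 1.469 1.465 1.46  1.462 1.461 1.466 1.457 1.454 1.45  1.448 1.446 1.467
 1.465]
maple [[ 0.49482249 -0.19958574  0.0447    ]
 [ 0.37528896 -0.18698331  0.0447    ]] [ 0.43505572 -0.19328453  0.0447    ] -6.018464450851431
dish [[0.40262568 0.18611727 0.021     ]] dropper [[ 0.61320475 -0.12103844  0.084     ]] tin [[ 0.61875362 -0.26877304  0.017     ]]
top (226, 271, 22, 23) ((236.65576171875, 282.0344543457031), (21.551939010620117, 21.77625274658203), 66.07194519042969) [[0.40252105 0.18651809 0.021     ]]
side (359, 314, 33, 26) ((375.1116027832031, 326.7048645019531), (24.71043586730957, 32.609458923339844), 99.25569152832031) [[0.40102577 0.1887487  0.021     ]]
pos [ 0.1608 -0.5257  0.2307] yaw -72.99 yaxis [-0.     0.001 -1.   ] j6 1.42 t 0.1
shift [-0.8394  0.1036  1.1951] twist 0.1889 dyaw -17.01
```

Emit:
{"api": "step_arm", "payload": {
  "steps": [
    [-1, [-0.43, 0, 0.6], -0.81],
    [-1, [-0.43, 0, 0.6], -0.81],
    [-1, [-0.43, 0, 0.6], -0.81],
    [-1, [-0.43, 0, 0.6], -0.81],
    [-1, [-0.43, 0, 0.6], -0.81],
    [-1, [-0.43, 0, 0.6], -0.81],
    [-1, [-0.43, 0, 0.6], -0.81],
    [-1, [-0.43, 0, 0.6], -0.81],
    [-1, [-0.43, 0, 0.6], -0.81],
    [-1, [-0.43, 0, 0.6], -0.81]
  ],
  "squeeze": 40
}}

```text
t: 1.1
tcp_pos: [0.2952, -0.3498, 0.2311]
tcp_rot: [-0.707, 0.0, -0.0, 0.707]
ft_force: [0.4, 0.0, -0.5]
finger_gap: 0.0852
```

```bash
python3 -c "
from h import *
go(.43,-.19,.15,0)"
```

```text
pos [ 0.2952 -0.3498  0.2311] yaw -0.03 yaxis [-0.  0. -1.] j6 0.52 t 1.1
shift [0.4491 0.2703 0.5326] twist -0.0004 dyaw 0.03
```

Emit:
{"api": "step_arm", "payload": {
  "steps": [
    [-1, [0.45, 0.2, 0.533], 0],
    [-1, [0.45, 0.2, 0.533], 0],
    [-1, [0.45, 0.2, 0.533], 0],
    [-1, [0.45, 0.2, 0.533], 0],
    [-1, [0.45, 0.2, 0.533], 0],
    [-1, [0.45, 0.35, 0.533], 0],
    [-1, [0.45, 0.45, 0.533], 0],
    [-1, [0.45, 0.53, 0.533], 0],
    [-1, [0.45, 0.53, 0.533], 0],
    [-1, [0.45, 0.53, 0.533], 0]
  ]
}}

```text
t: 2.1
tcp_pos: [0.4305, -0.1903, 0.0727]
tcp_rot: [-0.707, 0.001, -0.001, 0.707]
ft_force: [0.4, -0.7, -0.4]
finger_gap: 0.0856
```

```bash
python3 -c "
from h import *
go(.43,-.19,.072,0)
p,d=vision.read_camera('side'); cv2.imwrite('pics/c3.png',cv2.resize(p[100:250,280:480],None,fx=4,fy=4,interpolation=2))"
```

```text
pos [ 0.4305 -0.1903  0.0727] yaw -0.18 yaxis [-0.001  0.    -1.   ] j6 0.98 t 2.1
shift [-0.0018  0.0022  0.0011] twist -0.002 dyaw 0.18
```

View pics/c3.png

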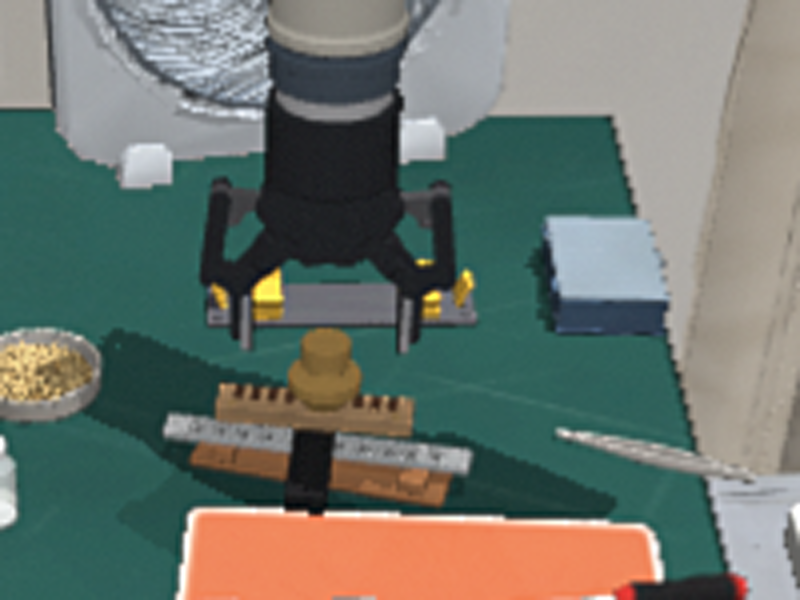

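Emit:
{"api": "step_arm", "payload": {
  "steps": [
    [1, [0, 0, 0], 0],
    [1, [0, 0, 0], 0],
    [1, [0, 0, 0], 0],
    [1, [0, 0, 0], 0],
    [1, [0, 0, 0], 0],
    [1, [0, 0, 0], 0],
    [1, [0, 0, 0], 0],
    [1, [0, 0, 0], 0],
    [1, [0, 0, 0], 0],
    [1, [0, 0, 0], 0]
  ],
  "squeeze": 50
}}

```text
t: 3.15
tcp_pos: [0.4306, -0.1905, 0.0729]
tcp_rot: [0.707, -0.0, 0.001, -0.707]
ft_force: [-2.3, 0.9, 6.4]
finger_gap: 0.0281
```

```bash
python3 -c "
from h import *
go(.402,.187,.2,0)"
```

```text
pos [ 0.4306 -0.1905  0.0729] yaw -0.1 yaxis [ 0.001 -0.001 -1.   ] j6 0.98 t 3.15
shift [-0.0973 -0.4246  1.2578] twist -0.0012 dyaw 0.1
```

Emit:
{"api": "step_arm", "payload": {
  "steps": [
    [1, [0, -0.15, 0], 0],
    [1, [0, -0.3, 0], 0],
    [1, [0, -0.42, 0], 0],
    [1, [-0.05, -0.42, 0.15], -0.1],
    [1, [-0.09, -0.42, 0.3], -0.2],
    [1, [-0.09, -0.42, 0.45], -0.3],
    [1, [-0.09, -0.42, 0.6], -0.4],
    [1, [-0.09, -0.42, 0.75], -0.5],
    [1, [-0.09, -0.42, 0.9], -0.6],
    [1, [-0.09, -0.42, 1.0], -0.7],
    [1, [-0.09, -0.42, 1.0], -0.8],
    [1, [-0.09, -0.42, 1.0], -0.93],
    [1, [-0.09, -0.42, 1.0], -0.93]
  ]
}}

```text
t: 4.45
tcp_pos: [0.4036, 0.1102, 0.1981]
tcp_rot: [-0.525, -0.473, 0.473, 0.526]
ft_force: [0.7, -0.1, -1.9]
finger_gap: 0.0275
```

```bash
python3 -c "
from h import *
go(.402,.187,.2,84)
go(.402,.187,.036,84)
p,d=vision.read_camera('side'); cv2.imwrite('pics/c4.png',cv2.resize(p[100:400,240:440],None,fx=3,fy=2,interpolation=2))"
```

```text
pos [0.4036 0.1102 0.1981] yaw 84.01 yaxis [-0.001 -0.    -1.   ] j6 0.17 t 4.45
shift [ 0.2539 -0.0064  0.0321] twist 0.0001 dyaw -0.01
pos [0.4036 0.1102 0.1981] yaw 84.01 yaxis [-0.001 -0.    -1.   ] j6 0.17 t 4.45
shift [0.254  0.5403 0.0318] twist 0.0001 dyaw -0.01
```

View pics/c4.png

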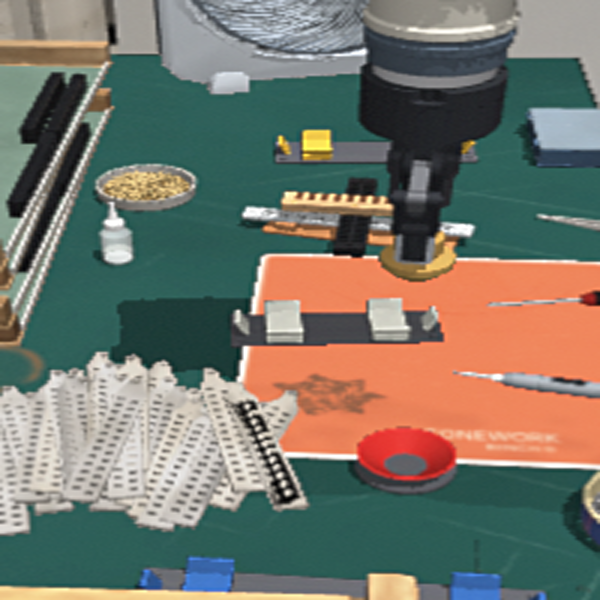

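Emit:
{"api": "step_arm", "payload": {
  "steps": [
    [1, [0.255, 0, 0.032], 0],
    [1, [0.255, 0, 0.032], 0],
    [1, [0.255, 0.15, 0.032], 0],
    [1, [0.255, 0.3, 0.032], 0],
    [1, [0.255, 0.4, 0.032], 0],
    [1, [0.255, 0.46, 0.032], 0],
    [1, [0.255, 0.5, 0.032], 0],
    [1, [0.255, 0.52, 0.032], 0],
    [1, [0.255, 0.535, 0.032], 0],
    [1, [0.255, 0.535, 0.032], 0]
  ]
}}

```text
t: 5.5
tcp_pos: [0.403, 0.1868, 0.0377]
tcp_rot: [-0.527, -0.471, 0.471, 0.527]
ft_force: [-0.2, -0.5, -1.9]
finger_gap: 0.0277
```

```bash
python3 -c "
from h import *
go(.402,.187,.034,84);print(status.get_obs()['ft_force'])
p,d=vision.read_camera('side'); cv2.imwrite('pics/c5.png',cv2.resize(p[220:370,320:440],None,fx=4,fy=4,interpolation=2))"
```

```text
pos [0.403  0.1868 0.0377] yaw 83.56 yaxis [-0. -0. -1.] j6 0.36 t 5.5
shift [0.0002 0.0124 0.0034] twist -0.0049 dyaw 0.44
[-0.16938443 -0.51577554 -1.86930459]
```

View pics/c5.png

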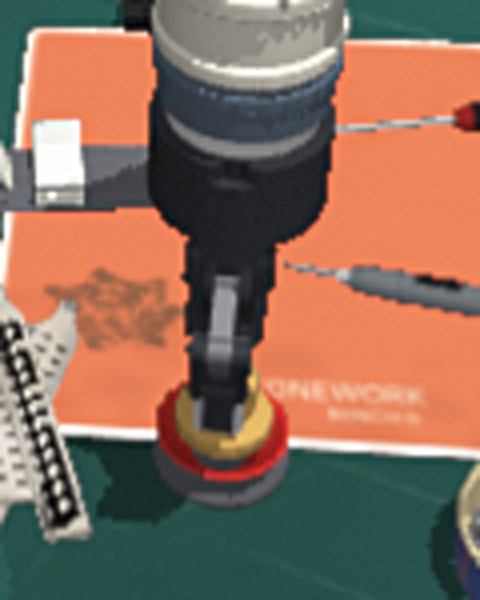

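Emit:
{"api": "step_arm", "payload": {
  "steps": [
    [1, [0, 0.005, 0], 0],
    [1, [0, 0.01, 0], 0],
    [1, [0, 0.014, 0], 0],
    [1, [0, 0.014, 0], 0]
  ]
}}

```text
t: 5.95
tcp_pos: [0.4031, 0.1869, 0.0336]
tcp_rot: [0.527, 0.471, -0.471, -0.527]
ft_force: [0.8, -0.7, -2.0]
finger_gap: 0.0278
```

Emit:
{"api": "step_arm", "payload": {
  "steps": [
    [1, [0, 0.005, 0], 0],
    [1, [0, 0.008, 0], 0],
    [1, [0, 0.008, 0], 0]
  ]
}}

```text
t: 6.25
tcp_pos: [0.4039, 0.1869, 0.0331]
tcp_rot: [0.528, 0.472, -0.47, -0.526]
ft_force: [-5.7, -2.0, 25.4]
finger_gap: 0.0278
```

Emit:
{"api": "step_arm", "payload": {
  "steps": [
    [1, [0, -0.006, 0], 0],
    [-1, [0, -0.006, 0], 0],
    [-1, [0, -0.006, 0], 0],
    [-1, [0, -0.006, 0], 0],
    [-1, [0, -0.006, 0], 0],
    [-1, [0, -0.006, 0], 0],
    [-1, [0, -0.15, 0], 0],
    [-1, [0, -0.3, 0], 0],
    [-1, [0, -0.45, 0], 0],
    [-0.3, [0, -0.55, 0], 0]
  ]
}}

```text
t: 7.25
tcp_pos: [0.4034, 0.187, 0.1992]
tcp_rot: [0.528, 0.472, -0.47, -0.527]
ft_force: [0.4, -0.1, 0.1]
finger_gap: 0.0736
```

```bash
python3 - <<'E'
from h import *
go(.435,-.19,.2,84)
p,d=vision.read_camera('top'); cv2.imwrite('pics/t1.png',p)
a=cv2.resize(p[235:315,330:410],None,fx=7,fy=7,interpolation=2)
b=cv2.resize(p[235:315,190:280],None,fx=4,fy=4,interpolation=2)
s,_=vision.read_camera('side'); cv2.imwrite('pics/s1.png',s)
c=cv2.resize(s[290:370,340:420],None,fx=3,fy=3,interpolation=2)
o=np.zeros((560,800,3),np.uint8); o[:,:560]=a; o[:240,560:]=c; o[240:,560:]=b[:,:240]
cv2.imwrite('pics/c6.png',o)
E
```

```text
pos [0.4034 0.187  0.1992] yaw 83.61 yaxis [ 0.003  0.001 -1.   ] j6 0.36 t 7.25
shift [-1.2371 -0.0032 -0.2445] twist -0.0043 dyaw 0.39
```

View pics/c6.png

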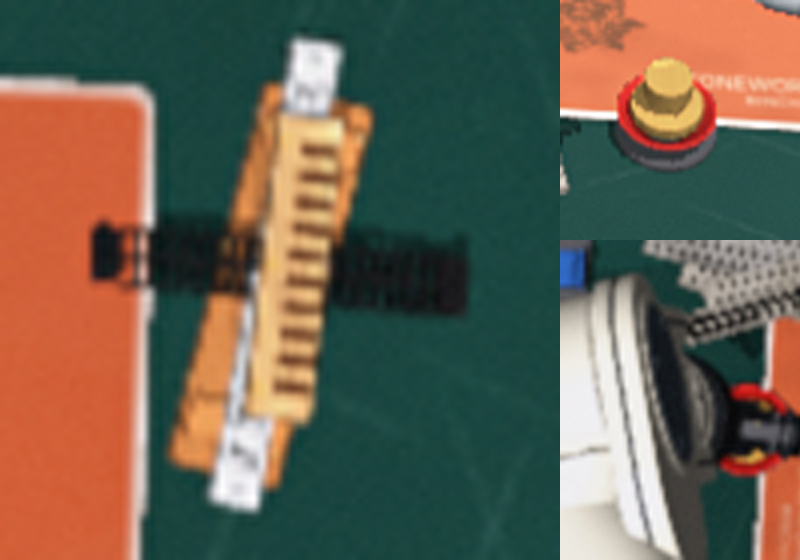

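```bash
cat > m.py <<'E'
from h import *
c=lambda a:(330-.5+.5/7+a[0]/7,235-.5+.5/7+a[1]/7)
def axis(n,a,b,z):
    p=plane(n,[a,b],z); d=p[0]-p[1]; print('ctr',p.mean(0).round(4),'len',np.linalg.norm(d).round(4),'axis deg',np.degrees(np.arctan2(d[1],d[0])).round(2))
def rect(n,mask,box,z,k=1):
    b=np.zeros(mask.shape,np.uint8); x0,y0,x1,y1=box; b[y0:y1,x0:x1]=mask[y0:y1,x0:x1]
    b=cv2.morphologyEx(b,cv2.MORPH_CLOSE,np.ones((5,5)))
    k=max(cv2.findContours(b,0,2)[0],key=cv2.contourArea)
    P=np.float32(plane(n,k.reshape(-1,2).astype(float),z)[:,:2]*1000)
    r=cv2.minAreaRect(P); q=cv2.boxPoints(r); e=max((q[1]-q[0],q[2]-q[1]),key=np.linalg.norm)
    print(n,'ctr',np.round(r[0],1),'size',np.round(r[1],1),'axis',np.degrees(np.arctan2(e[1],e[0])).round(2))
E
python3 - <<'E'
from m import *
t=cv2.imread('pics/t1.png');s=cv2.imread('pics/s1.png')
print('black');axis('top',c((92,250)),c((467,275)),.0327)
print('zinc');axis('top',c((316,40)),c((235,508)),.0192)
print('maple');axis('top',c((313,116)),c((280,420)),.0447)
for n,im,box in(('top',t,(355,240,390,300)),('side',s,(320,180,400,215))):
    h=cv2.cvtColor(im,cv2.COLOR_BGR2HSV)
    rect(n,cv2.inRange(h,(8,40,120) if n=='top' else (8,40,60),(25,135,255)),box,.0447)
# nest base plates: dark greyish in top image
h=cv2.cvtColor(t,cv2.COLOR_BGR2HSV);h0=cv2.cvtColor(cv2.imread('pics/top0.png'),cv2.COLOR_BGR2HSV)
for nm,box,hh in(('white',(290,230,322,302),h),('yellow',(415,240,455,322),h),('blue',(168,220,208,315),h0)):
    g=cv2.inRange(hh,(0,0,50),(180,70,255))|cv2.inRange(hh,(105,0,40),(135,255,255))|cv2.inRange(hh,(20,120,60),(33,255,255))
    print(nm);rect('top',g,box,.012)
E
```

```text
black
ctr [ 0.4379 -0.1866  0.0327] len 0.1512 axis deg 87.41
zinc
ctr [ 0.4344 -0.1867  0.0192] len 0.1926 axis deg -9.25
maple
ctr [ 0.4357 -0.192   0.0447] len 0.1218 axis deg -5.66
top ctr [ 434.3 -191.4] size [ 43.1 144.3] axis -6.97
side ctr [ 450.5 -185. ] size [46.  87.9] axis -5.5
white
top ctr [451.3 -16.2] size [153.7  87. ] axis 10.91
yellow
top ctr [ 418.  -375.8] size [187.6  58.6] axis 2.89
blue
top ctr [441.5 333.3] size [ 50.9 223. ] axis -2.37
```

Emit:
{"api": "step_arm", "payload": {
  "steps": [
    [-0.3, [-1, 0, -0.2], 0],
    [-0.3, [-1, 0, -0.2], 0],
    [-0.3, [-1, 0, -0.2], 0],
    [-0.3, [-1, 0, -0.2], 0],
    [-0.3, [-1, 0, -0.2], 0],
    [-0.3, [-1, 0, -0.2], 0],
    [-0.3, [-1, 0, -0.2], 0]
  ]
}}

```text
t: 8.05
tcp_pos: [0.4292, -0.1226, 0.1949]
tcp_rot: [-0.528, -0.47, 0.47, 0.528]
ft_force: [0.5, 0.3, -0.0]
finger_gap: 0.0554
```

```bash
python3 - <<'E'
from m import *
go(.4345,-.1905,.08,84.2)
c=lambda a:(325-.5+.5/6+a[0]/6,230-.5+.5/6+a[1]/6)
axis('top',c((660,192)),c((671,421)),.016)
q=plane('top',[c(a) for a in((593,115),(700,115),(612,503),(718,505))],.005);print(q,q.mean(0))
axis('top',c((646.5,115)),c((665,504)),.005)
E
```

```text
pos [ 0.4292 -0.1226  0.1949] yaw 83.31 yaxis [-0.001 -0.001 -1.   ] j6 -0.35 t 8.05
shift [-0.2226  0.3832 -0.0442] twist -0.0099 dyaw 0.89
ctr [ 0.4183 -0.3767  0.016 ] len 0.1082 axis deg 2.57
[[ 0.50938165 -0.34479673  0.005     ]
 [ 0.51051378 -0.39633759  0.005     ]
 [ 0.32491497 -0.35364067  0.005     ]
 [ 0.32502808 -0.40402913  0.005     ]] [ 0.41745962 -0.37470103  0.005     ]
ctr [ 0.4175 -0.3747  0.005 ] len 0.1852 axis deg 2.56
```

Emit:
{"api": "step_arm", "payload": {
  "steps": [
    [-0.3, [-0.12, 0.1, -0.044], -0.01],
    [-0.3, [-0.223, 0.2, -0.044], -0.01],
    [-0.3, [-0.223, 0.35, -0.044], -0.01],
    [-0.3, [-0.223, 0.45, -0.044], -0.01],
    [-0.3, [-0.223, 0.5, -0.044], -0.01],
    [-0.3, [-0.223, 0.53, -0.044], -0.01],
    [-0.3, [-0.223, 0.53, -0.044], -0.01],
    [-0.3, [-0.223, 0.53, -0.044], -0.01]
  ]
}}

```text
t: 8.85
tcp_pos: [0.4352, -0.1858, 0.0376]
tcp_rot: [0.523, 0.476, -0.476, -0.523]
ft_force: [0.2, -0.5, -0.6]
finger_gap: 0.056
```

Emit:
{"api": "step_arm", "payload": {
  "steps": [
    [0.2, [0, 0, 0], 0],
    [0.2, [0, 0, 0], 0],
    [0.3, [0, 0, 0], 0],
    [0.4, [0, 0, 0], 0],
    [0.5, [0, 0, 0], 0],
    [0.8, [0, 0, 0], 0],
    [0.8, [0, 0, 0], 0],
    [0.8, [0, 0, 0], 0]
  ],
  "squeeze": 30
}}

```text
t: 9.65
tcp_pos: [0.4351, -0.1861, 0.0378]
tcp_rot: [0.524, 0.476, -0.475, -0.523]
ft_force: [-1.9, 0.8, 6.8]
finger_gap: 0.025
```

```bash
python3 - <<'E'
from m import *
go(.4475,-.006,.15,95.6)
p,d=vision.read_camera('side'); cv2.imwrite('pics/c7.png',cv2.resize(p[120:240,300:420],None,fx=5,fy=5,interpolation=2))
E
```

```text
pos [ 0.4351 -0.1861  0.0378] yaw 84.5 yaxis [ 0.001 -0.001 -1.   ] j6 -0.49 t 9.65
shift [ 0.6013 -0.3743  0.0161] twist -0.1233 dyaw 11.1
```

View pics/c7.png

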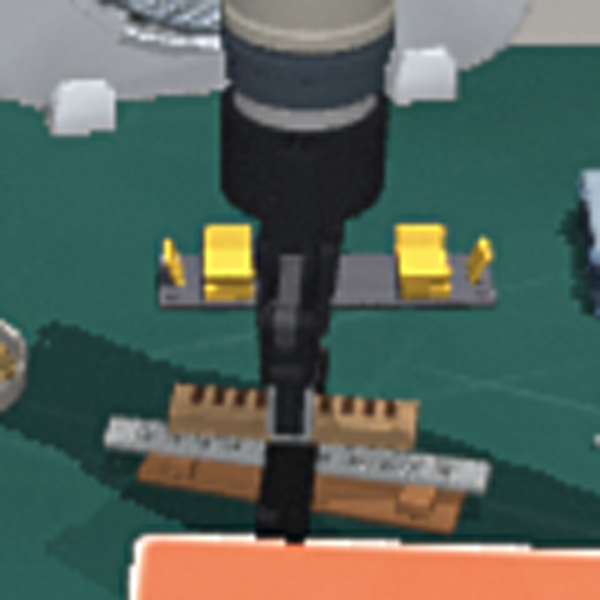

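Emit:
{"api": "step_arm", "payload": {
  "steps": [
    [0.8, [0, -0.04, 0], 0],
    [0.8, [0, -0.1, 0], 0],
    [0.8, [0, -0.22, 0], 0],
    [0.8, [0, -0.374, 0], 0],
    [0.8, [0.15, -0.374, 0.016], -0.06],
    [0.8, [0.3, -0.374, 0.016], -0.123],
    [0.8, [0.45, -0.374, 0.016], -0.123],
    [0.8, [0.6, -0.374, 0.016], -0.123],
    [0.8, [0.601, -0.374, 0.016], -0.123],
    [0.8, [0.601, -0.374, 0.016], -0.123],
    [0.8, [0.601, -0.374, 0.016], -0.123],
    [0.8, [0.601, -0.374, 0.016], -0.123]
  ]
}}

```text
t: 10.9
tcp_pos: [0.4474, -0.0071, 0.1493]
tcp_rot: [-0.476, -0.523, 0.523, 0.476]
ft_force: [-0.5, 0.5, -0.3]
finger_gap: 0.0248
```

```bash
python3 - <<'E'
from m import *
go(.4475,-.006,.04,95.6)
p,d=vision.read_camera('side');q,d=vision.read_camera('top'); cv2.imwrite('pics/t2.png',q);cv2.imwrite('pics/s2.png',p)
o=np.hstack([cv2.resize(p[150:300,290:430],None,fx=3,fy=4,interpolation=2)[:,:400],cv2.resize(q[230:330,300:400],(400,600),interpolation=2)])
cv2.imwrite('pics/c8.png',o)
E
```

```text
pos [ 0.4474 -0.0071  0.1493] yaw 95.47 yaxis [-0. -0. -1.] j6 -0.3 t 10.9
shift [ 0.0036  0.3644 -0.0007] twist -0.0015 dyaw 0.13
```

View pics/c8.png

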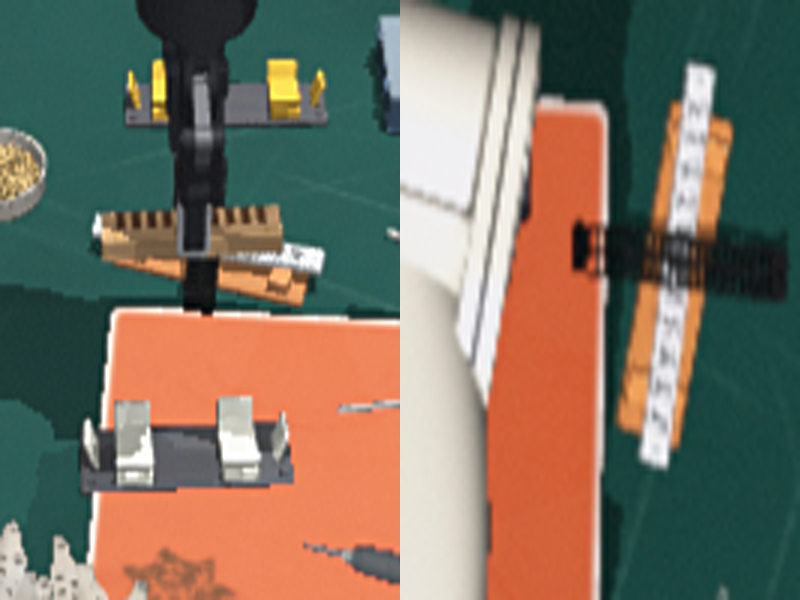

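```bash
python3 - <<'E'
from m import *
f=lambda a:(289.67+a[0]/3,149.6+a[1]/4)
axis('side',f((103,262)),f((282,252)),.1442)
axis('side',f((103,228)),f((282,207)),.1562)
print(proj('side',[.4474,-.0071,.15])*[3,4]-np.array([289.67*3,149.6*4]))
# white saddles in side view
axis('side',f((134,435)),f((238,430)),.018)
E
```

```text
ctr [0.4452 0.0044 0.1442] len 0.1198 axis deg 6.38
ctr [ 0.4455 -0.013   0.1562] len 0.122 axis deg 10.95
[[189.65089973 234.2302622 ]]
ctr [ 0.447  -0.0067  0.018 ] len 0.0758 axis deg 5.79
```

Emit:
{"api": "step_arm", "payload": {
  "steps": [
    [0.8, [0.002, 0.1, -0.005], 0],
    [0.8, [0.002, 0.22, -0.005], 0],
    [0.8, [0.002, 0.3, -0.005], 0],
    [0.8, [0.002, 0.36, -0.005], 0],
    [0.8, [0.002, 0.39, -0.005], 0],
    [0.8, [0.002, 0.41, -0.005], 0],
    [0.8, [0.002, 0.425, -0.005], 0],
    [0.8, [0.002, 0.432, -0.005], 0],
    [0.8, [0.002, 0.432, -0.005], 0],
    [0.8, [0.002, 0.432, -0.005], 0]
  ]
}}

```text
t: 12.0
tcp_pos: [0.4491, -0.0053, 0.0202]
tcp_rot: [0.475, 0.524, -0.524, -0.475]
ft_force: [0.7, -0.2, 0.2]
finger_gap: 0.0251
```

Emit:
{"api": "step_arm", "payload": {
  "steps": [
    [0.8, [0, 0.003, 0], 0],
    [0.8, [0, 0.006, 0], 0],
    [0.8, [0, 0.006, 0], 0]
  ]
}}

```text
t: 12.3
tcp_pos: [0.449, -0.0052, 0.0181]
tcp_rot: [0.475, 0.524, -0.524, -0.475]
ft_force: [0.2, -0.5, 1.2]
finger_gap: 0.0248
```

Emit:
{"api": "step_arm", "payload": {
  "steps": [
    [0.8, [0, 0.003, 0], 0],
    [0.8, [0, 0.003, 0], 0],
    [-0.3, [0, 0.003, 0], 0],
    [-0.3, [0, 0.003, 0], 0],
    [-0.3, [0, 0.003, 0], 0],
    [-0.3, [0, 0.003, 0], 0],
    [-0.3, [0, 0.003, 0], 0],
    [-0.3, [0, -0.1, 0], 0],
    [-0.3, [0, -0.25, 0], 0],
    [-0.3, [0, -0.42, 0], 0.09],
    [-0.3, [0, -0.5, 0], 0.18],
    [-0.3, [0, -0.5, 0], 0.18],
    [-0.3, [0, -0.5, 0], 0.18]
  ]
}}

```text
t: 13.6
tcp_pos: [0.4488, -0.0052, 0.1679]
tcp_rot: [0.544, 0.452, -0.452, -0.544]
ft_force: [-0.1, 1.0, -1.3]
finger_gap: 0.0556
```

```bash
python3 - <<'E'
from m import *
go(.4365,-.185,.17,-2.6)
p,d=vision.read_camera('side');q,d=vision.read_camera('top'); cv2.imwrite('pics/t3.png',q);cv2.imwrite('pics/s3.png',p)
o=np.hstack([cv2.resize(p[190:290,310:410],None,fx=4,fy=6,interpolation=2),cv2.resize(q[235:310,345:395],(400,600),interpolation=2)])
cv2.imwrite('pics/c9.png',o)
E
```

```text
pos [ 0.4488 -0.0052  0.1679] yaw 79.49 yaxis [ 0.001 -0.    -1.   ] j6 -0.02 t 13.6
shift [-0.5967 -0.007  -0.0691] twist 0.9121 dyaw -82.09
```

View pics/c9.png

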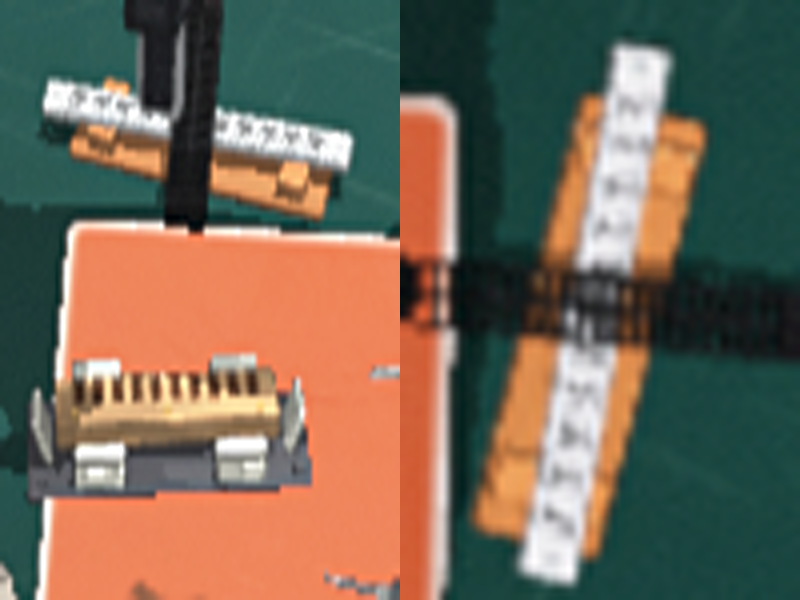

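```bash
python3 - <<'E'
from m import *
axis('top',(342.6,270.4),(396.4,274.6),.0327)
axis('top',(374.6,240.4),(363.4,307.6),.0192)
# black mask in t2
t=cv2.imread('pics/t3.png');h=cv2.cvtColor(t,cv2.COLOR_BGR2HSV)
m=(h[...,2]<45)&True; b=np.zeros(m.shape,np.uint8); b[262:286,340:400]=m[262:286,340:400]
ys,xs=np.nonzero(b); k=cv2.findContours(cv2.morphologyEx(b,cv2.MORPH_CLOSE,np.ones((5,5))),0,2)[0]; k=max(k,key=cv2.contourArea); print(cv2.minAreaRect(k))
z=cv2.inRange(h,(0,0,130),(180,60,255)); rect('top',z,(355,235,385,315),.0192)
for n in('black',):
  P=np.float32(plane('top',k.reshape(-1,2).astype(float),.0327)[:,:2]*1000); print(cv2.minAreaRect(P))
E
```

```text
ctr [ 0.4367 -0.1866  0.0327] len 0.1519 axis deg 86.76
ctr [ 0.4336 -0.1869  0.0192] len 0.1933 axis deg -8.9
((369.7999572753906, 271.1000061035156), (22.76883888244629, 51.90163803100586), 81.8698959350586)
top ctr [ 385.5 -178.3] size [20.4 92.8] axis -10.19
((440.6817932128906, -187.4339599609375), (63.809417724609375, 146.3270263671875), 9.272396087646484)
```

Emit:
{"api": "step_arm", "payload": {
  "steps": [
    [-0.3, [-0.597, -0.007, -0.067], 0.915],
    [-0.3, [-0.597, -0.007, -0.067], 0.915],
    [-0.3, [-0.597, -0.007, -0.067], 0.915],
    [-0.3, [-0.597, -0.007, -0.067], 0.915],
    [-0.3, [-0.597, -0.007, -0.067], 0.915],
    [-0.3, [-0.597, -0.007, -0.067], 0.915],
    [-0.3, [-0.597, -0.007, -0.067], 0.915],
    [-0.3, [-0.597, -0.007, -0.067], 0.915],
    [-0.3, [-0.597, -0.007, -0.067], 0.915],
    [-0.3, [-0.597, -0.007, -0.067], 0.915],
    [-0.3, [-0.597, -0.007, -0.067], 0.915],
    [-0.3, [-0.597, -0.007, -0.067], 0.915],
    [-0.3, [-0.597, -0.007, -0.067], 0.915]
  ]
}}

```text
t: 15.0
tcp_pos: [0.4353, -0.1848, 0.1695]
tcp_rot: [-0.707, 0.018, -0.017, 0.707]
ft_force: [0.5, 0.3, -0.3]
finger_gap: 0.0554
```

```bash
python3 -c "
from m import *
go(.436,-.185,.0235,-2.9)"
```

```text
pos [ 0.4353 -0.1848  0.1695] yaw -2.83 yaxis [-0.001  0.001 -1.   ] j6 1.04 t 15.0
shift [ 0.0027  0.4868 -0.0006] twist 0.0008 dyaw -0.07
```

Emit:
{"api": "step_arm", "payload": {
  "steps": [
    [-0.3, [0.003, 0.15, 0], 0],
    [-0.3, [0.003, 0.3, 0], 0],
    [-0.3, [0.003, 0.4, 0], 0],
    [-0.3, [0.003, 0.45, 0], 0],
    [-0.3, [0.003, 0.475, 0], 0],
    [-0.3, [0.003, 0.487, 0], 0],
    [-0.3, [0.003, 0.487, 0], 0],
    [0, [0.003, 0.487, 0], 0],
    [0.2, [0.003, 0.487, 0], 0],
    [0.3, [0.003, 0.487, 0], 0],
    [0.4, [0.003, 0.487, 0], 0],
    [0.5, [0.003, 0.487, 0], 0],
    [0.8, [0.003, 0.487, 0], 0],
    [0.8, [0.003, 0.487, 0], 0],
    [0.8, [0.003, 0.487, 0], 0],
    [0.8, [0.003, 0.487, 0], 0]
  ],
  "squeeze": 30
}}

```text
t: 16.6
tcp_pos: [0.4365, -0.1851, 0.0244]
tcp_rot: [0.707, -0.018, 0.019, -0.707]
ft_force: [-1.1, 1.6, 6.5]
finger_gap: 0.0235
```

```bash
python3 -c "
from m import *
go(.417,-.374,.12,92.6)"
```

```text
pos [ 0.4365 -0.1851  0.0244] yaw -2.97 yaxis [ 0.001 -0.    -1.   ] j6 1.04 t 16.6
shift [-0.0322 -0.3184 -0.6323] twist 0.9381 dyaw -84.43
```

Emit:
{"api": "step_arm", "payload": {
  "steps": [
    [0.8, [0, -0.04, 0], 0],
    [0.8, [0, -0.1, 0], 0],
    [0.8, [0, -0.24, 0], 0],
    [0.8, [0, -0.4, 0], 0],
    [0.8, [-0.032, -0.4, -0.63], -1],
    [0.8, [-0.032, -0.4, -0.63], -1],
    [0.8, [-0.032, -0.4, -0.63], -1],
    [0.8, [-0.032, -0.4, -0.63], -1],
    [0.8, [-0.032, -0.4, -0.63], -1],
    [0.8, [-0.032, -0.4, -0.63], -1],
    [0.8, [-0.032, -0.4, -0.63], -1],
    [0.8, [-0.032, -0.4, -0.63], -1],
    [0.8, [-0.032, -0.4, -0.63], -1],
    [0.8, [-0.032, -0.4, -0.63], -1],
    [0.8, [-0.032, -0.4, -0.63], -1],
    [0.8, [-0.032, -0.4, -0.63], -1],
    [0.8, [-0.032, -0.4, -0.63], -1],
    [0.8, [-0.032, -0.4, -0.63], -1]
  ]
}}

```text
t: 18.4
tcp_pos: [0.417, -0.3732, 0.1439]
tcp_rot: [-0.513, -0.486, 0.486, 0.513]
ft_force: [0.2, 0.4, -0.1]
finger_gap: 0.0233
```

```bash
python3 - <<'E'
from m import *
go(.417,-.374,.0185,92.6)
p,d=vision.read_camera('side');q,d=vision.read_camera('top'); cv2.imwrite('pics/t4.png',q);cv2.imwrite('pics/s4.png',p)
o=np.hstack([cv2.resize(p[110:230,310:410],None,fx=4,fy=5,interpolation=2),cv2.resize(q[235:310,345:445],(400,600),interpolation=2)])
cv2.imwrite('pics/c10.png',o)
E
```

```text
pos [ 0.417  -0.3732  0.1439] yaw 86.89 yaxis [-0.  0. -1.] j6 -0.83 t 18.4
shift [-2.600e-03  4.181e-01 -2.000e-04] twist -0.0634 dyaw 5.71
```

View pics/c10.png

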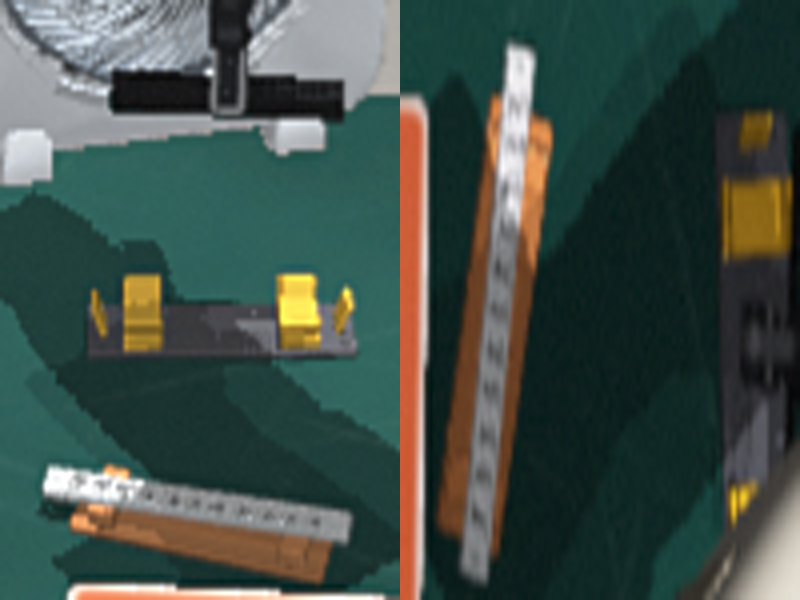

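```bash
python3 - <<'E'
from m import *
f=lambda a:(309.6+a[0]/4,109.6+a[1]/5)
axis('side',f((111,112)),f((343,117)),.1439-.0052)
axis('side',f((111,70)),f((343,82)),.1439-.0052+.0135)
axis('side',f((142,310)),f((297,307)),.018)
axis('side',f((96,312)),f((345,310)),.018)
g=lambda a:(344.6+a[0]/4,234.6+a[1]/8)
axis('top',g((121,45)),g((75,582)),.0192)
E
```

```text
ctr [ 0.4173 -0.3667  0.1387] len 0.1505 axis deg -0.96
ctr [ 0.418  -0.3838  0.1522] len 0.1514 axis deg -4.29
ctr [ 0.4171 -0.3733  0.018 ] len 0.1073 axis deg 3.52
ctr [ 0.4166 -0.3706  0.018 ] len 0.1719 axis deg 2.52
ctr [ 0.4342 -0.1872  0.0192] len 0.1933 axis deg -9.16
```

Emit:
{"api": "step_arm", "payload": {
  "steps": [
    [0.8, [-0.002, 0.1, 0], -0.063],
    [0.8, [-0.002, 0.22, 0], -0.063],
    [0.8, [-0.002, 0.3, 0], -0.063],
    [0.8, [-0.002, 0.35, 0], -0.063],
    [0.8, [-0.002, 0.38, 0], -0.063],
    [0.8, [-0.002, 0.4, 0], -0.063],
    [0.8, [-0.002, 0.411, 0], -0.063],
    [0.8, [-0.002, 0.416, 0], -0.063],
    [0.8, [-0.002, 0.416, 0], -0.063],
    [0.8, [-0.002, 0.416, 0], -0.063]
  ]
}}

```text
t: 19.5
tcp_pos: [0.4172, -0.3741, 0.0197]
tcp_rot: [-0.488, -0.512, 0.512, 0.488]
ft_force: [0.6, -0.8, -0.6]
finger_gap: 0.0234
```

Emit:
{"api": "step_arm", "payload": {
  "steps": [
    [0.8, [0, 0.003, 0], 0],
    [0.8, [0, 0.005, 0], 0],
    [0.8, [0, 0.005, 0], 0]
  ]
}}

```text
t: 19.8
tcp_pos: [0.4171, -0.3741, 0.0183]
tcp_rot: [-0.488, -0.512, 0.512, 0.488]
ft_force: [-0.2, 0.1, 4.6]
finger_gap: 0.0236
```

Emit:
{"api": "step_arm", "payload": {
  "steps": [
    [-0.3, [0, 0.003, 0], 0],
    [-0.3, [0, 0.003, 0], 0],
    [-0.3, [0, 0.003, 0], 0],
    [-0.3, [0, 0.003, 0], 0],
    [-0.3, [0, 0.003, 0], 0],
    [-0.3, [0, -0.1, 0], 0],
    [-0.3, [0, -0.25, 0], 0],
    [-0.3, [0, -0.4, 0], 0.13],
    [-0.3, [0.3, -0.4, 0], 0.13],
    [-0.3, [0.6, -0.4, 0], 0.13],
    [-0.3, [0.6, -0.4, -0.03], 0.13],
    [-0.3, [0.6, -0.4, -0.03], 0.13],
    [-0.3, [0.6, -0.4, -0.03], 0.13],
    [-0.3, [0.6, -0.4, -0.03], 0.13],
    [-0.3, [0.6, -0.4, -0.03], 0.13]
  ]
}}

```text
t: 21.3
tcp_pos: [0.4177, -0.1944, 0.1377]
tcp_rot: [0.538, 0.459, -0.459, -0.538]
ft_force: [0.4, -0.9, -0.5]
finger_gap: 0.0558
```

```bash
python3 - <<'E'
from m import *
go(.433,-.1855,.0085,80.9)
p,d=vision.read_camera('side');q,d=vision.read_camera('top'); cv2.imwrite('pics/t5.png',q);cv2.imwrite('pics/s5.png',p)
o=np.hstack([cv2.resize(p[140:260,310:410],None,fx=4,fy=5,interpolation=2),cv2.resize(q[235:310,365:465],(400,600),interpolation=2)])
cv2.imwrite('pics/c11.png',o)
E
```

```text
pos [ 0.4177 -0.1944  0.1377] yaw 80.98 yaxis [ 0. -0. -1.] j6 -0.46 t 21.3
shift [ 0.0373  0.4308 -0.0455] twist 0.0008 dyaw -0.08
```

View pics/c11.png

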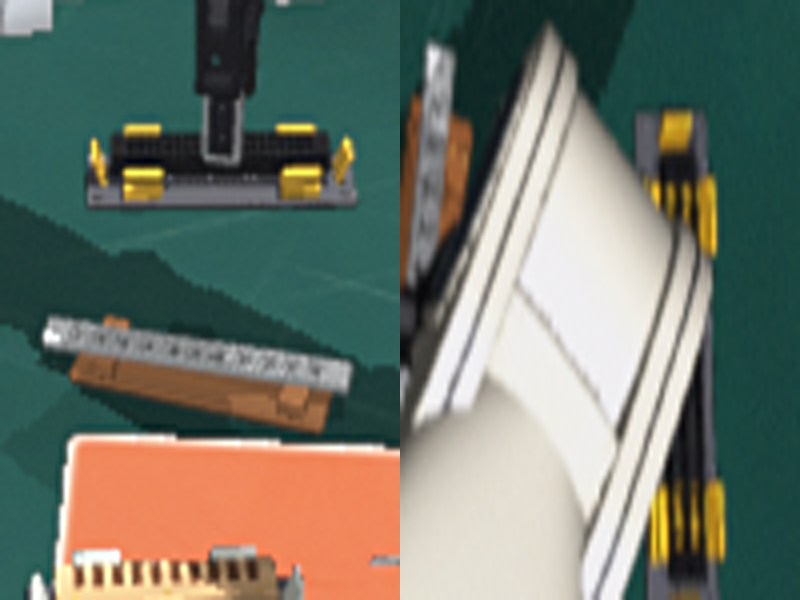

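Emit:
{"api": "step_arm", "payload": {
  "steps": [
    [-0.3, [0.037, 0.1, -0.046], 0],
    [-0.3, [0.037, 0.2, -0.046], 0],
    [-0.3, [0.037, 0.3, -0.046], 0],
    [-0.3, [0.037, 0.36, -0.046], 0],
    [-0.3, [0.037, 0.4, -0.046], 0],
    [-0.3, [0.037, 0.415, -0.046], 0],
    [-0.3, [0.037, 0.424, -0.046], 0],
    [-0.3, [0.037, 0.424, -0.046], 0],
    [0, [0.037, 0.424, -0.046], 0],
    [0.2, [0.037, 0.424, -0.046], 0],
    [0.3, [0.037, 0.424, -0.046], 0],
    [0.4, [0.037, 0.424, -0.046], 0],
    [0.5, [0.037, 0.424, -0.046], 0],
    [0.6, [0.037, 0.424, -0.046], 0],
    [0.9, [0.037, 0.424, -0.046], 0],
    [0.9, [0.037, 0.424, -0.046], 0],
    [0.9, [0.037, 0.424, -0.046], 0],
    [0.9, [0.037, 0.424, -0.046], 0]
  ],
  "squeeze": 35
}}

```text
t: 23.2
tcp_pos: [0.433, -0.1848, 0.0108]
tcp_rot: [0.538, 0.459, -0.459, -0.538]
ft_force: [-1.1, 1.1, 4.9]
finger_gap: 0.0182
```

```bash
python3 -c "
from m import *
go(.4405,.334,.15,87.6)"
```

```text
pos [ 0.433  -0.1848  0.0108] yaw 80.99 yaxis [ 0. -0. -1.] j6 -0.42 t 23.2
shift [ 1.712  -0.4644  0.2458] twist -0.0734 dyaw 6.61
```

Emit:
{"api": "step_arm", "payload": {
  "steps": [
    [0.9, [0, -0.04, 0], 0],
    [0.9, [0, -0.1, 0], 0],
    [0.9, [0, -0.25, 0], 0],
    [0.9, [0, -0.4, 0], 0],
    [0.9, [0, -0.465, 0], 0],
    [0.9, [0.15, -0.465, 0.03], 0],
    [0.9, [0.3, -0.465, 0.06], -0.02],
    [0.9, [0.45, -0.465, 0.09], -0.04],
    [0.9, [0.6, -0.465, 0.11], -0.06],
    [0.9, [0.75, -0.465, 0.12], -0.07],
    [0.9, [0.9, -0.465, 0.13], -0.073],
    [0.9, [0.95, -0.465, 0.136], -0.073],
    [0.9, [0.95, -0.465, 0.136], -0.073],
    [0.9, [0.95, -0.465, 0.136], -0.073]
  ]
}}

```text
t: 24.6
tcp_pos: [0.437, 0.103, 0.1498]
tcp_rot: [-0.51, -0.489, 0.49, 0.51]
ft_force: [-0.4, -0.8, 0.2]
finger_gap: 0.0177
```

```bash
python3 -c "
from m import *
go(.4405,.334,.15,87.6)"
```

```text
pos [0.437  0.103  0.1498] yaw 87.63 yaxis [-0. -0. -1.] j6 0.09 t 24.6
shift [ 0.7697 -0.001   0.0201] twist 0.0004 dyaw -0.03
```

Emit:
{"api": "step_arm", "payload": {
  "steps": [
    [0.9, [0.15, 0, 0], 0],
    [0.9, [0.3, 0, 0.01], 0],
    [0.9, [0.45, 0, 0.015], 0],
    [0.9, [0.6, 0, 0.02], 0],
    [0.9, [0.7, 0, 0.02], 0],
    [0.9, [0.77, 0, 0.02], 0],
    [0.9, [0.77, 0, 0.02], 0],
    [0.9, [0.77, 0, 0.02], 0],
    [0.9, [0.77, 0, 0.02], 0]
  ]
}}

```text
t: 25.5
tcp_pos: [0.4414, 0.3326, 0.1499]
tcp_rot: [0.511, 0.489, -0.489, -0.511]
ft_force: [0.5, 0.2, -1.3]
finger_gap: 0.018
```

```bash
python3 - <<'E'
from m import *
go(.4405,.334,.0095,87.6)
p,d=vision.read_camera('side');q,d=vision.read_camera('top'); cv2.imwrite('pics/t6.png',q);cv2.imwrite('pics/s6.png',p)
o=np.hstack([cv2.resize(p[230:430,270:450],(540,600),interpolation=2),cv2.resize(q[215:315,165:225],(260,600),interpolation=2)])
cv2.imwrite('pics/c12.png',o)
E
```

```text
pos [0.4414 0.3326 0.1499] yaw 87.47 yaxis [-0. -0. -1.] j6 0.54 t 25.5
shift [0.0047 0.4681 0.003 ] twist -0.0015 dyaw 0.13
```

View pics/c12.png

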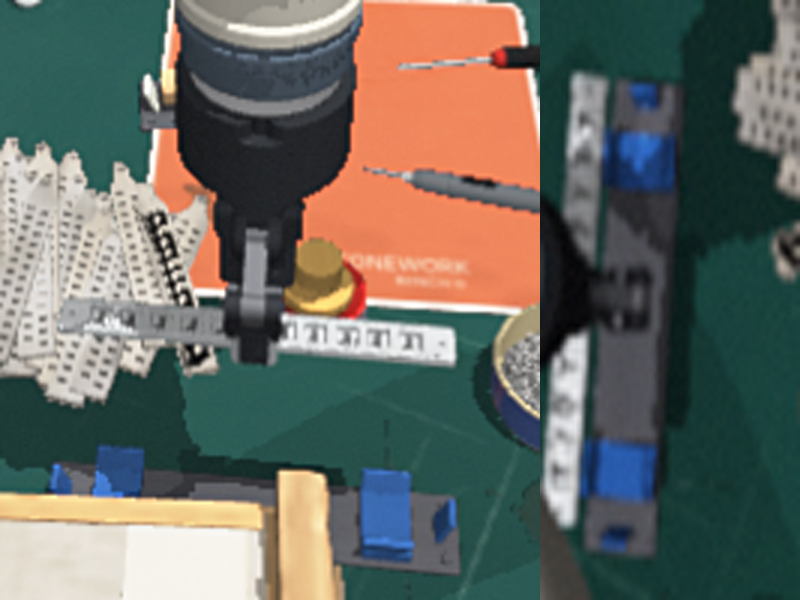

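```bash
python3 - <<'E'
from m import *
g=lambda a:(164.6+(a[0]-540)/4.333,214.6+a[1]/6)
f=lambda a:(269.6+a[0]/3,229.6+a[1]/3)
axis('top',g((590,72)),g((562,527)),.158)
axis('top',g((642,161)),g((620,470)),.018)
axis('top',g((648,82)),g((619,553)),.005)
axis('side',f((60,318)),f((456,347)),.158)
axis('side',f((118,475)),f((386,518)),.018)
E
```

```text
ctr [0.4429 0.3306 0.158 ] len 0.1937 axis deg -2.01
ctr [0.4418 0.3319 0.018 ] len 0.1456 axis deg -2.91
ctr [0.442  0.3333 0.005 ] len 0.2236 axis deg -2.16
ctr [0.4409 0.3351 0.158 ] len 0.1899 axis deg -2.11
ctr [0.4404 0.3314 0.018 ] len 0.1457 axis deg -6.89
```

Emit:
{"api": "step_arm", "payload": {
  "steps": [
    [0.9, [0.003, 0.1, 0.002], 0],
    [0.9, [0.003, 0.22, 0.002], 0],
    [0.9, [0.003, 0.32, 0.002], 0],
    [0.9, [0.003, 0.38, 0.002], 0],
    [0.9, [0.003, 0.42, 0.002], 0],
    [0.9, [0.003, 0.44, 0.002], 0],
    [0.9, [0.003, 0.455, 0.002], 0],
    [0.9, [0.003, 0.462, 0.002], 0],
    [0.9, [0.003, 0.462, 0.002], 0],
    [0.9, [0.003, 0.462, 0.002], 0]
  ]
}}

```text
t: 26.6
tcp_pos: [0.4408, 0.3352, 0.012]
tcp_rot: [0.511, 0.49, -0.489, -0.51]
ft_force: [0.5, -0.8, -0.1]
finger_gap: 0.018
```

Emit:
{"api": "step_arm", "payload": {
  "steps": [
    [0.9, [0, 0.003, 0], 0],
    [0.9, [0, 0.005, 0], 0],
    [0.9, [0, 0.005, 0], 0]
  ]
}}

```text
t: 26.9
tcp_pos: [0.4405, 0.335, 0.0099]
tcp_rot: [0.51, 0.489, -0.489, -0.51]
ft_force: [-0.2, -0.1, -0.3]
finger_gap: 0.0178
```

Emit:
{"api": "step_arm", "payload": {
  "steps": [
    [0.9, [-0.003, 0.003, 0], 0],
    [0.9, [-0.003, 0.005, 0], 0],
    [0.9, [-0.003, 0.005, 0], 0]
  ]
}}

```text
t: 27.2
tcp_pos: [0.4405, 0.3349, 0.0097]
tcp_rot: [-0.51, -0.49, 0.489, 0.511]
ft_force: [-4.6, 1.3, 12.6]
finger_gap: 0.018
```

Emit:
{"api": "step_arm", "payload": {
  "steps": [
    [0.9, [0, -0.002, 0], 0],
    [-0.3, [0, -0.002, 0], 0],
    [-0.3, [0, -0.002, 0], 0],
    [-0.3, [0, -0.002, 0], 0],
    [-0.3, [0, -0.002, 0], 0],
    [-0.3, [0, -0.002, 0], 0],
    [-0.3, [0, -0.15, 0], 0],
    [-0.3, [0, -0.3, 0], 0],
    [-0.3, [0, -0.45, 0], 0],
    [-0.3, [0, -0.6, 0], 0],
    [-0.3, [-0.3, -0.6, -0.2], 0],
    [-0.3, [-0.6, -0.6, 0], 0],
    [-0.3, [-0.9, -0.6, 0], 0],
    [-0.3, [-0.9, -0.6, 0], 0],
    [-0.3, [-0.9, -0.6, 0], 0]
  ]
}}

```text
t: 28.7
tcp_pos: [0.4325, 0.0927, 0.1884]
tcp_rot: [0.51, 0.489, -0.489, -0.51]
ft_force: [0.8, -1.1, -0.0]
finger_gap: 0.055
```

```bash
python3 - <<'E'
from m import *
print(status.get_obs()['tcp_pos'])
q,d=vision.read_camera('top');p,d=vision.read_camera('side'); cv2.imwrite('pics/t7.png',q);cv2.imwrite('pics/s7.png',p)
z=lambda i,b,s:cv2.resize(i[b[1]:b[3],b[0]:b[2]],s,interpolation=2)
A=np.hstack([z(q,(165,220,225,320),(300,500)),z(p,(280,350,440,430),(500,250)).repeat(1,0) if 0 else np.vstack([z(p,(280,360,440,430),(500,250)),z(p,(270,140,430,260),(500,250))])])
cv2.imwrite('pics/c13.png',A)
g=lambda n,c0: [abs(cv2.imread(f'pics/{n}0.png')[y0:y1,x0:x1].astype(int)-(q if n=='top' else p)[y0:y1,x0:x1]).mean().round(1) for x0,y0,x1,y1 in c0]
print('dropper/tin change',g('top',[(340,200,357,214),(380,193,415,228)]),g('side',[(268,195,290,235),(268,178,308,206)]))
E
```

```text
[0.43252604 0.09270359 0.18839523]
dropper/tin change [np.float64(5.2), np.float64(6.1)] [np.float64(1.7), np.float64(1.8)]
```

View pics/c13.png

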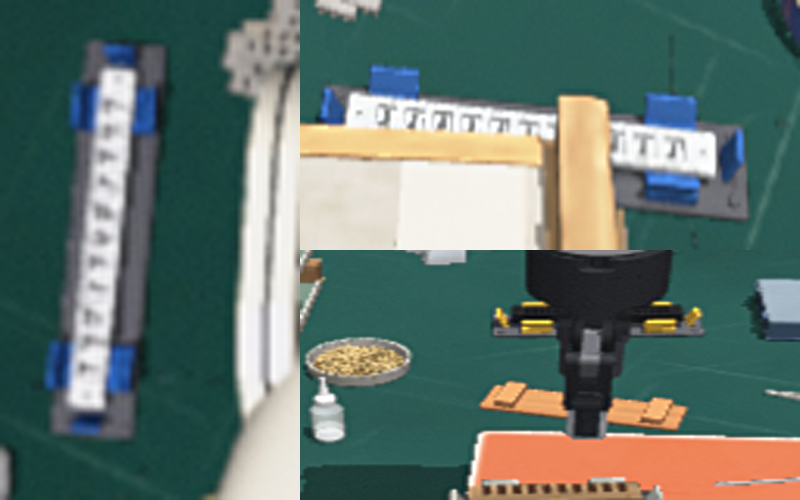

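```bash
python3 -c "
from cell import hand_in
print(hand_in())"
```

```text
the job is handed in; nothing more can be done
None
```

I took the stack apart in the order asked and handed the job in at about 29 s of robot time, with the gripper open, raised and touching nothing. `hand_in()` reports no verdict, so what follows rests on my own checks.

- **Parts:** The pictures show the brass weight upright in the red dish, the maple comb in the white nest and the black comb in the yellow nest. They also show the zinc plate in the blue nest, inside the lips of its nest. I lowered each part until it touched or reached its calculated rest height, and let go of it before lifting the next.
- **Zinc plate:** It lies about 2° off the nest's axis. By eye it is within the side clearance and flat, and it touched down at the expected height.
- **Forces:** The largest reading at the end of a move was about 25 N, when the weight met the dish. I did not log the force between those readings.
- **Bystanders:** The dropper bottle and tin look unmoved. The side view of both is nearly unchanged from the start, while the top view differs a little more, which I put down to shadows.
- **Disagreements:** The top and side cameras differed by 2–3 mm, so I averaged them. On the maple approach the arm settled 4–5 mm to one side of the target, because I had read its position while it was still moving. The closing jaws centred the comb.

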